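# Wash the used dops: load the pot, lock the bayonet lid, start

## Task

Clear all the used brass dops out of the drip tray into the pot of the cleaning unit. Then close the pot with its bayonet lid: lugs through the slots, press down against the sprung seal and twist a quarter turn clockwise to the stop, so that it stays locked. Only then press the start button fully in and let it go, leaving the bottle, jar and spanner standing or lying where they are.

Things in the scene. Friction and masses are not known exactly. Their poses are not given: they have to be found in the camera images.
- unit: Fixed grey cleaning unit: box 40 mm high, 140 mm wide (y), from 145 mm in front (-x) of its origin to 70 mm behind, with an open steel pot, 106 mm across outside, built on it. Origin on the bench under the pot's axis, z up. The start button is on the front (-x).
- pot_mouth (a point): Centre of the pot's mouth, level with the top of its aluminium collar, 120 mm above the bench; axes as the unit's. The collar is a flat ring 6 mm thick with a round opening 76 mm across and two slots, on the +x and -x sides, 20 mm wide, out to 94 mm across. Below, the pot is 94 mm wide inside; its floor, with a cone 14 mm high in the middle, is 76 mm below this.
- pot_slot (a point): The middle of the slot on the +x side, at the collar's top; the other is opposite. Under the collar are stops: with the lugs through the slots and pressed down past the collar, the lid turns only clockwise seen from above, a quarter turn to a stop; its grip bar then lies along the unit's y. The sprung seal then lifts it 3 mm, lugs against the collar.
- seal (a joint): Black rubber seal ring, 94 to 104 mm across, around the pot's mouth; when free it stands 6 mm above the collar. Value: how far it is pressed down, 0 to 0.006 m (level with the collar). Spring: 3 N to start moving, 5.5 N fully down; it carries the unlocked lid.
- lid_grip (a point): Point on the loose lid's axis inside its black grip bar (64 mm long, 14 mm wide, 34 mm high): 13 mm below the bar's top, 21 mm above the disc's top, 26 mm above the disc's underside. x along the bar, z up. Height above pot_mouth: 26 mm pressed home, 29 mm locked, 32 mm resting unlocked on the seal with lugs in the slots, 40 mm with lugs on the collar outside the slots.
- lid: Bayonet lid, about 180 g: grey disc 108 mm across, 5 mm thick; under it a plug 71 mm across, 16 mm deep, tapered at the foot, with two lugs; on top the grip bar. Origin at the centre of the plug's foot, 42 mm below lid_grip; axes the same. Starts upright on the bench on its plug.
- lid_lug (a point): Tip of the lug at the +x end of the lid, at its mid height; the other lug is opposite. Both lie under the ends of the grip bar: 12 mm wide, 5 mm thick, tips 88 mm apart, their tops 9 mm below the disc's underside.
- tray: Fixed steel drip tray 230 mm (x) by 200 mm (y), rim 8 mm high, floor 3 mm thick; origin at the centre of its underside, on the bench; z up.
- start (a joint): Grey push button 26 mm across in a low black housing on top of the front of the unit; value is how far it is pressed: 0 out, 0.006 m fully in. Spring return, about 5 N when fully in.
- start_top (a point): Centre of the top of the start button, when out.
- bottle: Bystander: small bottle, 44 mm across, 100 mm tall, standing beyond the work; origin at the centre of its foot.
- spanner: Bystander: steel wrench lying on the bench across the bench near the robot; origin under its middle.
- jar: Bystander: small jar, 60 mm across, 60 mm tall, standing beyond the work; origin at the centre of its foot.
- dop1_mid (a point): Brass dop (stone holder), 70 g, or absent: round shaft 12 mm thick and 30 mm long, with a round head 20 mm across and 14 mm long at its +x end and a square 20 mm by 20 mm plate 6 mm thick at its -x end; 50 mm long in all. This point is the middle of the shaft, on its axis; x along the shaft towards the head. Starts lying flat in the drip tray, its axis 13 mm above the bench.
- dop2_mid (a point): Brass dop (stone holder), 70 g, or absent: round shaft 12 mm thick and 30 mm long, with a round head 20 mm across and 14 mm long at its +x end and a square 20 mm by 20 mm plate 6 mm thick at its -x end; 50 mm long in all. This point is the middle of the shaft, on its axis; x along the shaft towards the head. Starts lying flat in the drip tray, its axis 13 mm above the bench.
- dop3_mid (a point): Brass dop (stone holder), 70 g, or absent: round shaft 12 mm thick and 30 mm long, with a round head 20 mm across and 14 mm long at its +x end and a square 20 mm by 20 mm plate 6 mm thick at its -x end; 50 mm long in all. This point is the middle of the shaft, on its axis; x along the shaft towards the head. Starts lying flat in the drip tray, its axis 13 mm above the bench.
- dop4_mid (a point): Brass dop (stone holder), 70 g, or absent: round shaft 12 mm thick and 30 mm long, with a round head 20 mm across and 14 mm long at its +x end and a square 20 mm by 20 mm plate 6 mm thick at its -x end; 50 mm long in all. This point is the middle of the shaft, on its axis; x along the shaft towards the head. Starts lying flat in the drip tray, its axis 13 mm above the bench.
- dop5_mid (a point): Brass dop (stone holder), 70 g, or absent: round shaft 12 mm thick and 30 mm long, with a round head 20 mm across and 14 mm long at its +x end and a square 20 mm by 20 mm plate 6 mm thick at its -x end; 50 mm long in all. This point is the middle of the shaft, on its axis; x along the shaft towards the head. Starts lying flat in the drip tray, its axis 13 mm above the bench.
- dop6_mid (a point): Brass dop (stone holder), 70 g, or absent: round shaft 12 mm thick and 30 mm long, with a round head 20 mm across and 14 mm long at its +x end and a square 20 mm by 20 mm plate 6 mm thick at its -x end; 50 mm long in all. This point is the middle of the shaft, on its axis; x along the shaft towards the head. Starts lying flat in the drip tray, its axis 13 mm above the bench.

How it is judged:
By the outcome, as a careful person would: the job done as asked, in the order asked, and still so for the second after the job is handed in, with the robot touching nothing.
Of dop1, dop2, dop3, dop4, dop5, dop6 only 4 to 6 are there at a start; the rules pass over those that are not, and their reading is None.
At some moment in a run one of dop1, dop2, dop3, dop4, dop5, dop6, lid may be knocked a few centimetres aside while the robot is not near it.
It also fails if it takes over 210 s, if anything falls off the work surface, if the arm or the gripper's body presses on something with over 40 N, if the wrist force passes 120 N, or if a joint passes its speed limit or range.

## Robot

A 7-joint arm with a two-finger parallel gripper is mounted at the origin on the work surface. World frame = base frame: x ahead of the robot, y to its left, z up, the work surface at z = 0. Lengths are in m, angles in rad, forces in N, time in s.
With the tool pointing down it reaches from about 0.425 to 0.925 m from the base axis. Payload 6.8 kg.
Tool frame: the origin (TCP) lies between the finger pads; the fingertips stand 14 mm ahead of it and the grasp point (between the pads) lies 5 mm behind it; z points along the fingers, y is the line along which they close (so a half turn about z gives the same grasp; the last joint's range is limited). The gripper opens to 85 mm and grips with 20 to 120 N. Pads are 22 mm wide; open, the fingers measure 114 mm over their backs; the gripper's body (76 mm by 85 mm) begins 54 mm behind the grasp point. The pads swing forward as they close: fully open they stand 13 mm farther back than shut.
Start: joints at [1.022, 0.477, 0.022, 1.555, -0.011, 1.109, -0.083], TCP at [0.288, -0.61, 0.245] pointing down, gripper open.
Joint ranges: [-2.96, 2.96], [-0.34, 2.1], [-1.41, 1.46], [0.24, 2.44], [-1.37, 4.51], [0.17, 1.92], [-2.96, 2.96]. Speed limits (rad/s): [2.39, 2.39, 3.14, 3.14, 3.14, 3.14, 3.14].

## Interface

Orientations are given as a rotation vector (axis times angle).
In Python, from bench import r, eyes, ticket gives the robot as it stands. The module is installed in compiled form; this text tells all that it offers.
- The arm moves only by the tool arm_command, never from a script. Its argument "plan" is text: rows parted by semicolons, each of 4 numbers parted by spaces: the shift along the tool's x, y, z in m, then the turn about the tool's z in degrees. In form: tx ty tz yaw; .... A call has 1 to 20 rows; each row shifts and turns the commanded pose from where the row before left it, along the tool's axes as they then stand; what a row does not reach is not made up. A row lasts 1/8 s, in which the tool goes at most 62.5 mm and 10.7 degrees, less where a joint would pass 70% of its speed; a pose out of reach is approached as far as the arm can. A call is refused whole if a number of a shift passes 0.0625 or a number of a turn 10.7, either way. A call with a gripper value outside its range is refused whole. "hand" is the closure, from -1 (fully open) to 1 (shut), set as the call begins (left out, the last holds). The fingers move at their own pace and stop on an object; "grip_force" is the grip in N (left out, the last holds). Time passes only in rows, so rows that do not move let the fingers close. It gives the time, the measured TCP pose, the force, the opening and the grip force at its end, in the units of the state.
- r.get_obs(): the state, without advancing time (a new reading comes with each control period).
- eyes.grab_frame(name): name is "scene" or "side" or "wrist"; returns (picture, depth): 480x640x3 uint8, red, green, blue; 480x640 float32, m along the optical axis (not along the pixel's ray), 0 where there is no reading.
- eyes.calibration(name): a dict with "fov_y" (degrees; the focal length in pixels is half the picture's height over the tangent of half this angle, whatever the lens; pixels are square), "cx", "cy" (the principal point, pixels), "origin" and "attitude" of the camera in the world; the wrist camera has in their place "tool_from_camera" (4x4, takes a point from camera to tool coordinates, whose origin is the TCP and whose axes are the flange's). Camera axes: x right, y up, looking along -z (the intrinsics and any distortion apply to the point x, -y, -z); pixel columns grow to the right and rows downward; lengths in m; the calibration is good to about 2 mm. A picture is of the moment at which its call begins: read the wrist's pose just before it. calibration takes no time and is no camera call.
- ticket.hand_in(): hands the job in; it is judged then, once.
The state is a dict: "clock": time; "joints": joint angles; "qvel": joint speeds; "tau": joint torques, N m; "tcp_pos": TCP position; "orientation": TCP orientation; "contact_force": force on the tool from outside, world axes, zero at the start; "moment": the same for the moment, N m; "grip_width": finger opening in m; "gripper_force": force on a finger pad.
Only numpy, scipy, OpenCV 4.12 (cv2) and the standard library are available. Lean on these libraries where they do the work, as an engineer would, in place of code of your own. Each camera call takes 0.05 s, during which the arm holds its last target. There are 200 camera calls.

## Working session

There is one attempt and no reset: what is moved stays moved. The work goes in short steps, Python scripts to look and compute and a tool call to move; the robot and the scene stay as the last step left them, time stands still between calls to the robot, and variables do not carry over. Pictures are saved under pics/ and viewed, at most 14 in all, crops included, and the job is handed in when it is done.

Besides the shell and the picture viewer there is one more tool, called as name(argument=value, ...) on one line, values as JSON. arm_command: Moves the arm, as the interface text tells. Its arguments: {"type":"object","properties":{"plan":{"type":"string"},"hand":{"type":"number"},"grip_force":{"type":"number"}},"required":["plan"]}

```bash
mkdir -p pics; python3 - <<'E'
from bench import r,eyes,ticket
import cv2,numpy as np
print(r.get_obs())
for n in("scene","side","wrist"):
    c=eyes.calibration(n);print(n,c)
    p,d=eyes.grab_frame(n);cv2.imwrite(f"pics/{n}0.png",p[:,:,::-1]);np.savez(f"{n}0.npz",p=p,d=d)
E
```

```text
{'clock': 0.0, 'joints': array([ 1.02188363,  0.47780213,  0.02235753,  1.55645005, -0.01148434,
        1.10929957, -0.08311514]), 'qvel': array([-4.55986019e-05, -9.40642892e-04,  5.90178880e-04, -2.43636032e-03,
        1.42199827e-03,  4.73687096e-05, -2.15000425e-03]), 'tau': array([ 3.84153727e-04, -5.96448326e+01,  1.60788137e+00, -2.81192493e+01,
        1.22599269e-02,  9.47239052e-03,  1.15794819e-05]), 'tcp_pos': array([ 0.28773833, -0.60997397,  0.24432528]), 'orientation': array([-3.06389129e+00, -6.86449194e-01,  8.68637040e-04]), 'contact_force': array([ 0.62373199,  0.55543883, -0.55551958]), 'moment': array([-0.02051598, -0.02564601, -0.03284071]), 'gripper_force': 0.0, 'grip_width': 0.08543378720705239}
scene {'fov_y': 50.08787833742486, 'cx': 314.5989136790372, 'cy': 240.96313633503797, 'origin': array([ 0.89580139, -0.50084676,  0.63669366]), 'attitude': array([0.80539534, 0.21499592, 0.54070019])}
side {'fov_y': 56.81620355620797, 'cx': 321.5217790980405, 'cy': 244.44883288985827, 'origin': array([0.32719531, 0.44398103, 0.67422965]), 'attitude': array([ 0.26515299, -0.99424185, -2.50213403])}
wrist {'fov_y': 68.11793022436287, 'cx': 321.9609615477109, 'cy': 230.91777264118537, 'tool_from_camera': array([[ 5.45518404e-06,  9.64660813e-01,  2.63494810e-01,
         6.64168031e-02],
       [ 9.99999894e-01, -1.26565797e-04,  4.42657224e-04,
        -2.07838875e-04],
       [ 4.60363508e-04,  2.63494780e-01, -9.64660712e-01,
        -1.27764013e-01],
       [ 0.00000000e+00,  0.00000000e+00,  0.00000000e+00,
         1.00000000e+00]])}
```

View pics/scene0.png

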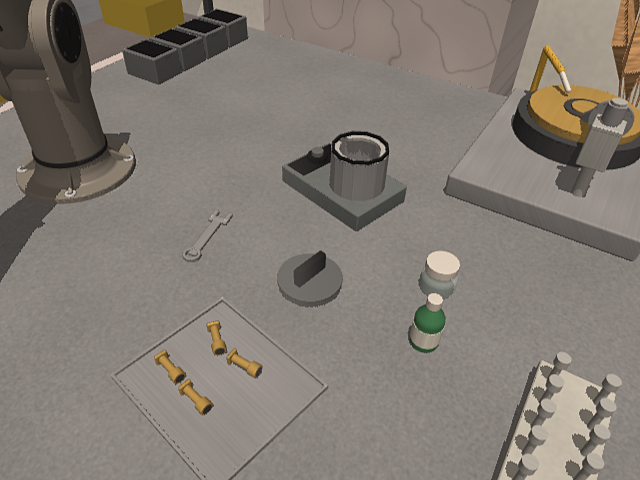

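View pics/side0.png

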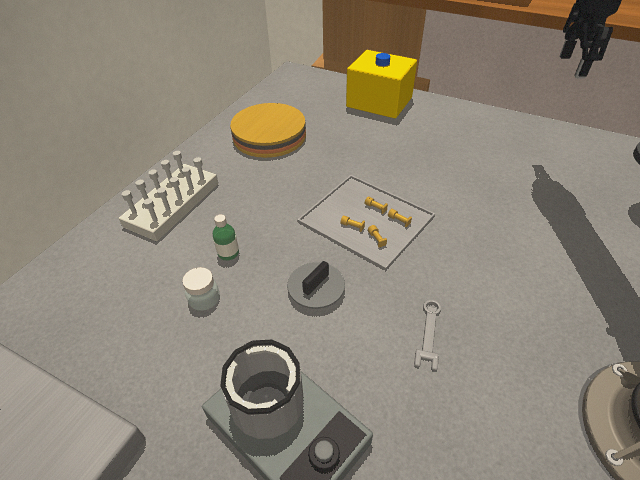

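The scene view shows four brass dops in the tray (about (170,366), (196,397), (217,337), (244,362)), the lid at (310,278) and the pot at (359,165). The side view shows the same four dops, the lid at (316,287), the pot mouth at (261,375) and the button at (323,452).

```bash
cat > h.py <<'E'
import numpy as np,cv2
from scipy.spatial.transform import Rotation as R
def cam(c,o=None):
    if "origin" in c: return R.from_rotvec(c["attitude"]).as_matrix(),np.array(c["origin"])
    T=c["tool_from_camera"];Rt=R.from_rotvec(o["orientation"]).as_matrix()
    return Rt@T[:3,:3],Rt@T[:3,3]+o["tcp_pos"]
def cloud(d,c,o=None):
    f=240/np.tan(np.radians(c["fov_y"]/2));Rc,t=cam(c,o)
    v,u=np.mgrid[:480,:640]
    P=np.stack([(u-c["cx"])/f*d,-(v-c["cy"])/f*d,-d],-1)
    P=P@Rc.T+t;P[d<=0]=np.nan;return P
def rays(uv,z,c,o=None):
    f=240/np.tan(np.radians(c["fov_y"]/2));Rc,t=cam(c,o);uv=np.atleast_2d(uv).astype(float)
    D=np.stack([(uv[:,0]-c["cx"])/f,-(uv[:,1]-c["cy"])/f,-np.ones(len(uv))],-1)@Rc.T
    return t+D*((z-t[2])/D[:,2])[:,None]
def brass(p):
    h=cv2.cvtColor(p,cv2.COLOR_RGB2HSV)
    return cv2.inRange(h,(12,110,60),(28,255,255))
def circ(P):
    A=np.c_[2*P[:,:2],np.ones(len(P))];s=np.linalg.lstsq(A,(P[:,:2]**2).sum(1),rcond=None)[0]
    return s[:2],np.sqrt(s[2]+s[:2]@s[:2])
E
python3 - <<'E'
from h import *
from bench import eyes
np.set_printoptions(precision=4,suppress=True)
for n in("scene","side"):
    f=np.load(n+"0.npz");p,d=f["p"],f["d"];c=eyes.calibration(n);P=cloud(d,c)
    print(n,"corner z",[P[v,u].round(3) for v,u in((450,60),(300,500),(60,400),(450,400),(400,100))])
    m=brass(p);k,l,s,ce=cv2.connectedComponentsWithStats(m)
    for i in range(1,k):
        if 60<s[i,4]<1500:
            q=P[l==i];q=q[np.isfinite(q[:,0])];mu=q.mean(0);w,V=np.linalg.eigh(np.cov(q[:,:2].T));print(ce[i],s[i,4],mu,"ang",np.degrees(np.arctan2(V[1,1],V[0,1])),"maxz",q[:,2].max())
    hs=cv2.cvtColor(p,cv2.COLOR_RGB2HSV)
    Z=P[:,:,2]
    px=dict(scene=dict(pot=(359,165),lid=(310,278)),side=dict(pot=(261,385),lid=(316,287)))[n]
    v,u=np.mgrid[:480,:640]
    near=np.hypot(u-px['pot'][0],v-px['pot'][1])<75
    q=P[near&(Z>.121)&(Z<.135)];print("seal",len(q),np.median(q[:,2]),circ(q))
    q=P[near&(Z>.110)&(Z<.150)];print("top z",np.percentile(q[:,2],[5,50,95]))
    near=np.hypot(u-px['lid'][0],v-px['lid'][1])<60
    q=P[near&(Z>.035)&(Z<.065)&(p.max(2)<75)];mu=q.mean(0);w,V=np.linalg.eigh(np.cov(q[:,:2].T));print("bar",len(q),mu,np.degrees(np.arctan2(V[1,1],V[0,1])),q.max(0),q.min(0))
    e=np.c_[u[near&(Z>.012)&(Z<.026)],v[near&(Z>.012)&(Z<.026)]]
    q=P[near&(Z>.017)&(Z<.025)]
    print("disc",len(q),q.mean(0),cv2.minEnclosingCircle(q[:,:2].astype(np.float32)))
    if n=="side":
        near=np.hypot(u-323,v-449)<22; q=P[near&(Z>.05)];print("button",q.mean(0),np.percentile(q[:,2],[5,50,95]),P[449,323])
E
```

```text
scene corner z [array([ 0.478, -0.417, -0.001]), array([ 0.867,  0.134, -0.001]), array([ 0.23 ,  1.126, -0.109]), array([ 0.838, -0.185, -0.   ]), array([ 0.466, -0.344,  0.001])]
[582.7478 105.5783] 230 [0.8521 0.6441 0.1189] ang 94.10744735445664 maxz 0.20643542232138729
[215.7401 336.2752] 327 [ 0.538  -0.186   0.0186] ang 141.46739083249423 maxz 0.02573206704269626
[243.0054 362.7008] 371 [ 0.5996 -0.2001  0.0185] ang 179.15568407506285 maxz 0.02550406916205261
[168.5906 365.6352] 381 [ 0.516  -0.2604  0.0186] ang 166.61384090361713 maxz 0.024843222797763187
[194.2329 396.1247] 425 [ 0.578  -0.2765  0.019 ] ang 169.05846329535544 maxz 0.02592849447642742
seal 548 0.12511384791556573 (array([0.5409, 0.2311]), np.float64(0.04957492279867173))
top z [0.1118 0.1206 0.1268]
bar 471 [ 0.5905 -0.0142  0.0491] 78.0544400955886 [0.6001 0.0206 0.0578] [ 0.5774 -0.0421  0.0351]
disc 1933 [ 0.5927 -0.0171  0.0212] ((0.5880373120307922, -0.009794969111680984), 0.05493545904755592)
side corner z [array([0.75 , 0.423, 0.052]), array([ 0.27 , -0.141,  0.001]), array([ 0.71 , -0.759,  0.121]), a
[... 349 characters left out ...]
78836
[399.1657 216.7751] 169 [ 0.512  -0.2532  0.0183] ang 168.06308582515192 maxz 0.025692428622799413
[351.8876 222.3609] 169 [ 0.5961 -0.1918  0.0187] ang -177.33831520616934 maxz 0.027240596811320072
[376.9121 235.5165] 182 [ 0.5331 -0.1788  0.0188] ang 143.87552695312777 maxz 0.026334772874355372
seal 1940 0.125006443593296 (array([0.5382, 0.2348]), np.float64(0.047559924070210216))
top z [0.1145 0.1223 0.1285]
bar 369 [ 0.5835 -0.0027  0.0506] 78.33903986029958 [0.5964 0.0254 0.0589] [ 0.5738 -0.0379  0.035 ]
disc 1602 [ 0.5819 -0.0006  0.0223] ((0.5868561863899231, -0.007038952317088842), 0.05508697032928467)
button [0.4287 0.2654 0.0582] [0.0525 0.0555 0.0656] [0.4303 0.2636 0.0659]
```

```bash
cat >> h.py <<'E'
def plan(xyz,ang,o,step=.05):
    """tool-frame shift then turn from the measured pose to a tool-down pose; ang = world angle of tool x (mod 180)"""
    Rt=R.from_rotvec(o["orientation"]).as_matrix();d=Rt.T@(np.array(xyz)-o["tcp_pos"])
    n=int(np.ceil(np.abs(d).max()/step));cur=np.degrees(np.arctan2(Rt[1,0],Rt[0,0]))
    y=-((ang-cur+90)%180-90);m=int(np.ceil(abs(y)/9))
    print("shift",n,"x",(d/max(n,1)).round(4),"total",d.round(4)," turn",m,"x",round(y/max(m,1),2),"total",round(y,1),"cur",round(cur,1),"tilt",Rt[:,2].round(3))
E
python3 - <<'E'
from h import *
from bench import r
plan((.55,-.225,.28),0,r.get_obs())
E
```

```text
shift 9 x [ 0.0446 -0.0263 -0.0039] total [ 0.4014 -0.2365 -0.0351]  turn 3 x 8.42 total 25.3 cur 25.3 tilt [-0.001  0.001 -1.   ]
```

arm_command(plan="0.0446 -0.0263 -0.0039 0;0.0446 -0.0263 -0.0039 0;0.0446 -0.0263 -0.0039 0;0.0446 -0.0263 -0.0039 0;0.0446 -0.0263 -0.0039 0;0.0446 -0.0263 -0.0039 0;0.0446 -0.0263 -0.0039 0;0.0446 -0.0263 -0.0039 0;0.0446 -0.0263 -0.0039 0;0 0 0 8.4;0 0 0 8.4;0 0 0 8.4;0 0 0 0;0 0 0 0", hand=0.0)

```text
clock: 1.9
tcp_pos: [0.55, -0.2251, 0.2803]
orientation: [-3.142, -0.006, 0.0]
contact_force: [1.4, -0.0, -0.2]
grip_width: 0.0425
gripper_force: 0.0
```

```bash
cat >> h.py <<'E'
def dops(p,c,o,zt=.013):
    """brass blobs -> shaft mid and axis; widths along the axis find the shaft"""
    m=brass(p);k,l,s,ce=cv2.connectedComponentsWithStats(m);out=[]
    for i in range(1,k):
        if s[i,4]<600: continue
        v,u=np.nonzero(l==i);q=rays(np.c_[u,v],zt,c,o)[:,:2];mu=q.mean(0)
        if not(.35<mu[0]<.85 and -.5<mu[1]<.2): continue
        w,V=np.linalg.eigh(np.cov(q.T));a=V[:,1];n=V[:,0]
        t=(q-mu)@a;b=(q-mu)@n;e=np.arange(t.min(),t.max(),.001)
        wd=np.array([np.ptp(b[abs(t-x-.0005)<.0005]) if (abs(t-x-.0005)<.0005).sum()>3 else 0 for x in e])
        ok=np.nonzero(wd<.0155)[0];ok=ok[(ok>4)&(ok<len(e)-4)]
        sh=(e[ok[0]]+e[ok[-1]]+.001)/2;bb=b[abs(t-sh)<.008];nb=(bb.max()+bb.min())/2
        mid=mu+sh*a+nb*n
        print("dop px",ce[i].round(),"n",s[i,4],"len",round(np.ptp(t),4),"shaftlen",round(e[ok[-1]]-e[ok[0]],4),"w",round(np.median(wd[ok]),4),"mid",mid.round(4),"ang",round(np.degrees(np.arctan2(a[1],a[0])),1))
        out.append(mid)
    return out
E
cat > look.py <<'E'
import sys;from h import *
from bench import r,eyes
o=r.get_obs();p,d=eyes.grab_frame("wrist");c=eyes.calibration("wrist")
cv2.imwrite(f"pics/{sys.argv[1]}.png",p[:,:,::-1]);np.savez(sys.argv[1],p=p,d=d,pos=o["tcp_pos"],ori=o["orientation"])
print(o["clock"],o["tcp_pos"].round(4),o["grip_width"]);plan(o["tcp_pos"],0,o)
dops(p,c,o)
P=cloud(d,c,o);print("centre",P[240,320])
E
python3 look.py w1
```

```text
1.9 [ 0.55   -0.2251  0.2803] 0.04251351419988438
shift 0 x [0. 0. 0.] total [0. 0. 0.]  turn 1 x 0.22 total 0.2 cur 0.2 tilt [-0.  0. -1.]
centre [ 0.49426436 -0.22274924  0.00291731]
```

View pics/w1.png

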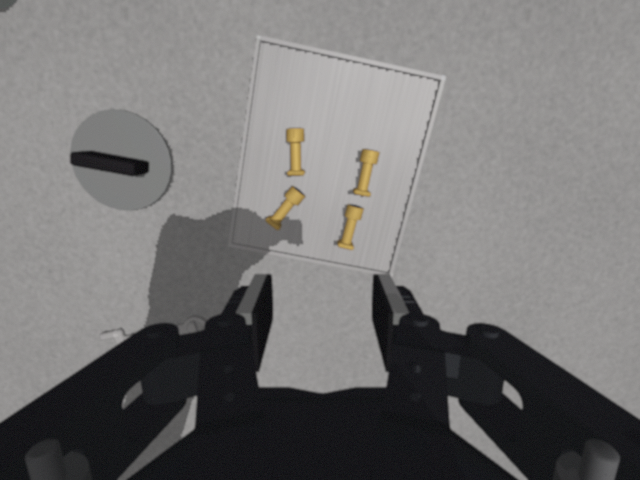

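Wrist view: four dops at (295,152), (366,172), (285,208), (350,227), heads toward +x; the lid is at left (121,160).

```bash
sed -i 's/s\[i,4\]<600/s[i,4]<200/' h.py; python3 - <<'E'
from h import *
from bench import r,eyes
f=np.load("w1.npz");o=dict(tcp_pos=f["pos"],orientation=f["ori"]);c=eyes.calibration("wrist")
dops(f["p"],c,o)
plan((.55,-.225,.28),0,r.get_obs())
E
```

```text
dop px [295. 150.] n 533 len 0.0478 shaftlen 0.031 w 0.0087 mid [ 0.5931 -0.1953] ang -179.8
dop px [366. 171.] n 513 len 0.0487 shaftlen 0.032 w 0.009 mid [ 0.571  -0.2719] ang 169.6
dop px [285. 207.] n 498 len 0.05 shaftlen 0.032 w 0.0088 mid [ 0.5322 -0.1803] ang 141.4
dop px [350. 226.] n 474 len 0.0497 shaftlen 0.039 w 0.0085 mid [ 0.5128 -0.2565] ang 167.0
shift 1 x [ 0.     -0.0001  0.0003] total [ 0.     -0.0001  0.0003]  turn 1 x 0.18 total 0.2 cur 0.2 tilt [-0.  0. -1.]
```

arm_command(plan="0.0435 -0.0295 0.04 0;0 0 0.05 0;0 0 0.05 0;0 0 0.05 0;0 0 0.04 0;0 0 0.02 0;0 0 0.011 0;0 0 0 0;0 0 0 0")

```text
clock: 3.08
tcp_pos: [0.5923, -0.1975, 0.023]
orientation: [3.141, 0.002, 0.004]
contact_force: [-0.2, -0.8, 0.5]
grip_width: 0.0426
gripper_force: 0.0
```

arm_command(plan="0 0 0 0;0 0 0 0;0 0 0 0;0 0 0 0;0 0 -0.03 0;0 0 -0.05 0;0 0 -0.05 0;0 0 -0.05 0;0 0 0 0", hand=1, grip_force=50)

```text
clock: 4.2
tcp_pos: [0.5938, -0.1979, 0.2063]
orientation: [3.139, 0.001, 0.013]
contact_force: [0.8, -0.2, -1.1]
grip_width: 0.0097
gripper_force: 49.1
```

```bash
cat > g.py <<'E'
import sys;from h import *
from bench import r
a=list(map(float,sys.argv[1:]));plan(a[:3],a[3],r.get_obs())
E
python3 g.py .5395 .233 .22 0
```

```text
shift 9 x [-0.006  -0.0479 -0.0017] total [-0.0538 -0.4309 -0.0151]  turn 1 x 0.04 total 0.0 cur 0.0 tilt [ 0.008 -0.002 -1.   ]
```

arm_command(plan="-0.006 -0.0479 -0.0017 0;-0.006 -0.0479 -0.0017 0;-0.006 -0.0479 -0.0017 0;-0.006 -0.0479 -0.0017 0;-0.006 -0.0479 -0.0017 0;-0.006 -0.0479 -0.0017 0;-0.006 -0.0479 -0.0017 0;-0.006 -0.0479 -0.0017 0;-0.006 -0.0479 -0.0017 0;0 0 0 0;0 0 0 0;0 0 0 0")

```text
clock: 5.7
tcp_pos: [0.537, 0.232, 0.2163]
orientation: [3.14, -0.002, -0.001]
contact_force: [0.3, 0.4, -0.4]
grip_width: 0.0092
gripper_force: 49.2
```

```bash
python3 look.py w2; python3 g.py .5395 .233 .15 0
```

```text
5.7 [0.537  0.232  0.2163] 0.009152092240612522
shift 0 x [0. 0. 0.] total [0. 0. 0.]  turn 1 x -0.08 total -0.1 cur -0.1 tilt [-0.001 -0.001 -1.   ]
centre [0.56450393 0.23288132 0.21497663]
shift 2 x [ 0.0012 -0.0005  0.0332] total [ 0.0025 -0.001   0.0664]  turn 1 x -0.08 total -0.1 cur -0.1 tilt [-0.    -0.001 -1.   ]
```

View pics/w2.png

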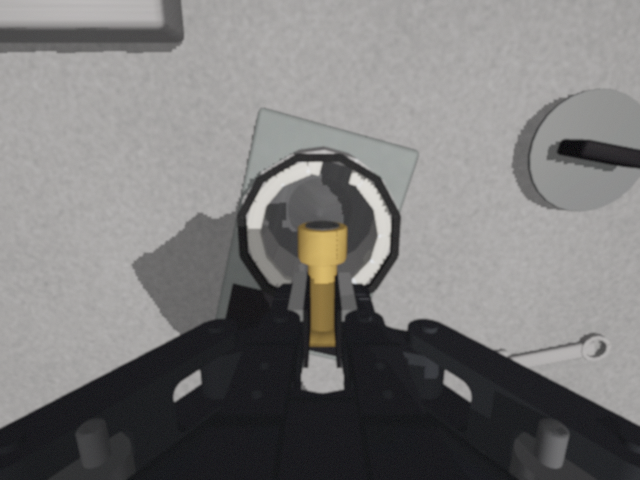

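The dop is held by its shaft above the mouth; the mouth is at (320,222), with the +x slot near (333,165).

arm_command(plan="0 0 0.03 0;0 0 0.03 0;0 0 0.021 0;0 0 0 0;0 0 0 0")

```text
clock: 6.38
tcp_pos: [0.5375, 0.2335, 0.1367]
orientation: [-3.141, 0.0, -0.002]
contact_force: [0.6, -0.2, -0.1]
grip_width: 0.0095
gripper_force: 49.2
```

arm_command(plan="0 0 0 0;0 0 0 0;0 0 0 0;0 0 -0.03 0;0 0 -0.05 0;0 0 0 0", hand=0.3)

```text
clock: 7.12
tcp_pos: [0.5391, 0.2352, 0.2202]
orientation: [-3.138, -0.001, -0.011]
contact_force: [-0.7, 0.6, 0.1]
grip_width: 0.0298
gripper_force: 0.0
```

```bash
cat > pot.py <<'E'
import sys;from h import *
from bench import eyes,r
f=np.load(sys.argv[1]+".npz");o=dict(tcp_pos=f["pos"],orientation=f["ori"]);c=eyes.calibration("wrist")
P=cloud(f["d"],c,o);p=f["p"];Z=P[...,2];rr=np.hypot(P[...,0]-.539,P[...,1]-.233)
g=p.max(2).astype(int)
q=P[(Z>.121)&(Z<.131)&(g<70)&(rr<.06)&(rr>.04)];print("seal",len(q),np.median(q[:,2]),circ(q))
q=P[(Z>.117)&(Z<.1225)&(g>150)&(rr<.06)];ce,ra=circ(q);print("collar",len(q),np.median(q[:,2]),ce,ra)
a=np.degrees(np.arctan2(q[:,1]-ce[1],q[:,0]-ce[0]));h,_=np.histogram(a,np.arange(-180,181,10));print("hist",h)
# unit box top
v,u=np.nonzero((Z>.036)&(Z<.044)&(rr>.055)&(P[...,0]<.66)&(P[...,0]>.35)&(P[...,1]>.12)&(P[...,1]<.36))
q=P[v,u];print("box",len(q),cv2.minAreaRect(q[:,:2].astype(np.float32)))
E
python3 pot.py w2; python3 look.py w3;python3 pot.py w3; python3 g.py .571 -.272 .2 -10.4
```

```text
seal 2738 0.12510014834344077 (array([0.54043336, 0.23452312]), np.float64(0.04968129413270332))
collar 3246 0.11914130789609084 [0.54188418 0.23397024] 0.042824504930687186
hist [  0   0   0  75 152 137 144 165 144 159 156 136 150 155 150  42   0  46
 149 166 178 165 169 157 147 171 133   0   0   0   0   0   0   0   0   0]
box 9331 ((0.5042796730995178, 0.2443770468235016), (0.1393619328737259, 0.21440964937210083), 75.01155090332031)
7.125 [0.5391 0.2352 0.2202] 0.029811080817098778
shift 0 x [0. 0. 0.] total [0. 0. 0.]  turn 1 x 0.05 total 0.0 cur 0.0 tilt [ 0.007  0.004 -1.   ]
centre [0.515923   0.23781344 0.04623619]
seal 2853 0.12506403566203647 (array([0.54035898, 0.23433653]), np.float64(0.04955415797063596))
collar 3197 0.1191430335852165 [0.54060249 0.23407368] 0.04324269357824406
hist [122 119  79  14   6 120 139 157 138 153 158 131 151 153 142  47   0  45
 141 164 152 139 155 148 142 155  97   0   0   0   0   0   0   0   7  23]
box 10143 ((0.504266083240509, 0.24427549540996552), (0.13939674198627472, 0.21424143016338348), 75.04637145996094)
shift 11 x [0.003  0.046  0.0016] total [0.0327 0.5065 0.0171]  turn 2 x 5.23 total 10.5 cur 0.1 tilt [ 0.004  0.002 -1.   ]
```

arm_command(plan="0.003 0.046 0.0016 0;0.003 0.046 0.0016 0;0.003 0.046 0.0016 0;0.003 0.046 0.0016 0;0.003 0.046 0.0016 0;0.003 0.046 0.0016 0;0.003 0.046 0.0016 0;0.003 0.046 0.0016 0;0.003 0.046 0.0016 0;0.003 0.046 0.0016 0;0.003 0.046 0.0016 0;0 0 0 5.2;0 0 0 5.2;0 0 0 0;0 0 0 0", hand=0.0)

```text
clock: 9.05
tcp_pos: [0.5699, -0.2718, 0.1975]
orientation: [-3.129, 0.28, 0.002]
contact_force: [-0.3, 0.1, -0.5]
grip_width: 0.043
gripper_force: 0.0
```

```bash
python3 look.py w4; python3 g.py .571 -.272 .021 -10.4
```

```text
9.05 [ 0.5699 -0.2718  0.1975] 0.04299179210402667
shift 0 x [0. 0. 0.] total [0. 0. 0.]  turn 2 x -5.11 total -10.2 cur -10.2 tilt [-0.001  0.    -1.   ]
dop px [322. 202.] n 829 len 0.0491 shaftlen 0.03 w 0.009 mid [ 0.5711 -0.2723] ang 169.6
dop px [235. 263.] n 784 len 0.0533 shaftlen 0.028 w 0.0095 mid [ 0.5324 -0.1803] ang 141.4
dop px [317. 271.] n 736 len 0.0522 shaftlen 0.03 w 0.0095 mid [ 0.5093 -0.2557] ang 167.2
centre [ 0.53950424 -0.2642252   0.00186318]
shift 4 x [ 0.0003 -0.      0.0442] total [ 0.0011 -0.      0.1768]  turn 1 x 0.16 total 0.2 cur -10.2 tilt [-0.001  0.    -1.   ]
```

arm_command(plan="0.001 0 0.045 0;0 0 0.05 0;0 0 0.045 0;0 0 0.027 0;0 0 0.011 0;0 0 0 0;0 0 0 0")

```text
clock: 9.98
tcp_pos: [0.5723, -0.2727, 0.0217]
orientation: [3.128, -0.283, 0.004]
contact_force: [0.7, -0.2, 0.5]
grip_width: 0.0427
gripper_force: 0.0
```

arm_command(plan="0 0 0 0;0 0 0 0;0 0 0 0;0 0 0 0;0 0 -0.03 0;0 0 -0.05 0;0 0 -0.05 0;0 0 -0.05 0;0 0 0 0", hand=1)

```text
clock: 11.1
tcp_pos: [0.5737, -0.2734, 0.2052]
orientation: [3.126, -0.283, 0.013]
contact_force: [0.5, -0.4, -0.9]
grip_width: 0.0097
gripper_force: 48.9
```

```bash
python3 g.py .538 .235 .21 -10.4
```

```text
shift 10 x [-0.0127 -0.0494 -0.0007] total [-0.1265 -0.4937 -0.0067]  turn 1 x 0.04 total 0.0 cur -10.4 tilt [ 0.008 -0.003 -1.   ]
```

arm_command(plan="-0.0127 -0.0494 -0.0007 0;-0.0127 -0.0494 -0.0007 0;-0.0127 -0.0494 -0.0007 0;-0.0127 -0.0494 -0.0007 0;-0.0127 -0.0494 -0.0007 0;-0.0127 -0.0494 -0.0007 0;-0.0127 -0.0494 -0.0007 0;-0.0127 -0.0494 -0.0007 0;-0.0127 -0.0494 -0.0007 0;-0.0127 -0.0494 -0.0007 0;0 0 0 0;0 0 0.03 0;0 0 0.03 0;0 0 0.015 0;0 0 0 0;0 0 0 0")

```text
clock: 13.1
tcp_pos: [0.5357, 0.2366, 0.1332]
orientation: [-3.128, 0.284, -0.002]
contact_force: [0.9, 1.0, -0.2]
grip_width: 0.0096
gripper_force: 49.0
```

arm_command(plan="0 0 0 0;0 0 0 0;0 0 0 0;0 0 -0.03 0;0 0 -0.05 0;0 0 0 0", hand=0.3)

```text
clock: 13.85
tcp_pos: [0.5374, 0.2379, 0.2166]
orientation: [-3.124, 0.283, -0.011]
contact_force: [-0.7, 0.7, -0.7]
grip_width: 0.0296
gripper_force: 0.0
```

```bash
python3 g.py .509 -.2557 .2 -12.9
```

```text
shift 10 x [0.0061 0.0491 0.0015] total [0.0607 0.4907 0.0145]  turn 1 x 2.55 total 2.5 cur -10.4 tilt [ 0.007  0.004 -1.   ]
```

arm_command(plan="0.0061 0.0491 0.0015 0;0.0061 0.0491 0.0015 0;0.0061 0.0491 0.0015 0;0.0061 0.0491 0.0015 0;0.0061 0.0491 0.0015 0;0.0061 0.0491 0.0015 0;0.0061 0.0491 0.0015 0;0.0061 0.0491 0.0015 0;0.0061 0.0491 0.0015 0;0.0061 0.0491 0.0015 0;0 0 0 2.5;0 0 0 0;0 0 0 0", hand=0.0)

```text
clock: 15.48
tcp_pos: [0.5069, -0.2565, 0.1969]
orientation: [-3.122, 0.348, 0.001]
contact_force: [-0.4, -0.0, -0.6]
grip_width: 0.043
gripper_force: 0.0
```

```bash
python3 look.py w5; python3 g.py .509 -.2557 .021 -12.8
```

```text
15.475 [ 0.5069 -0.2565  0.1969] 0.04302165974191257
shift 0 x [0. 0. 0.] total [0. 0. 0.]  turn 2 x -6.36 total -12.7 cur -12.7 tilt [-0.     0.001 -1.   ]
dop px [235. 197.] n 854 len 0.0508 shaftlen 0.032 w 0.0097 mid [ 0.5316 -0.1798] ang 140.9
dop px [321. 202.] n 846 len 0.0499 shaftlen 0.03 w 0.0097 mid [ 0.5095 -0.2555] ang 166.8
centre [ 0.47738122 -0.2476832   0.00260441]
shift 4 x [ 0.0005 -0.0003  0.044 ] total [ 0.0019 -0.0012  0.176 ]  turn 1 x 0.09 total 0.1 cur -12.7 tilt [-0.  0. -1.]
```

arm_command(plan="0.002 -0.001 0.045 0;0 0 0.05 0;0 0 0.045 0;0 0 0.026 0;0 0 0.011 0;0 0 0 0;0 0 0 0")

```text
clock: 16.4
tcp_pos: [0.51, -0.2572, 0.0215]
orientation: [3.121, -0.351, 0.003]
contact_force: [0.8, 0.1, -0.4]
grip_width: 0.0426
gripper_force: 0.0
```

arm_command(plan="0 0 0 0;0 0 0 0;0 0 0 0;0 0 0 0;0 0 -0.03 0;0 0 -0.05 0;0 0 -0.05 0;0 0 -0.05 0;0 0 0 0", hand=1)

```text
clock: 17.52
tcp_pos: [0.5114, -0.2581, 0.2049]
orientation: [3.12, -0.352, 0.013]
contact_force: [0.5, -0.7, -1.8]
grip_width: 0.0098
gripper_force: 48.9
```

```bash
python3 g.py .538 .234 .21 -12.8
```

```text
shift 10 x [-0.0084 -0.0486 -0.0006] total [-0.0836 -0.4857 -0.0064]  turn 1 x -0.06 total -0.1 cur -12.9 tilt [ 0.008 -0.003 -1.   ]
```

arm_command(plan="-0.0084 -0.0486 -0.0006 0;-0.0084 -0.0486 -0.0006 0;-0.0084 -0.0486 -0.0006 0;-0.0084 -0.0486 -0.0006 0;-0.0084 -0.0486 -0.0006 0;-0.0084 -0.0486 -0.0006 0;-0.0084 -0.0486 -0.0006 0;-0.0084 -0.0486 -0.0006 0;-0.0084 -0.0486 -0.0006 0;-0.0084 -0.0486 -0.0006 0;0 0 0 0;0.001 0 0.03 0;0.001 0 0.03 0;0 0 0.015 0;0 0 0 0;0 0 0 0")

```text
clock: 19.52
tcp_pos: [0.5378, 0.2352, 0.1322]
orientation: [-3.121, 0.352, -0.002]
contact_force: [0.1, 0.1, -1.4]
grip_width: 0.0098
gripper_force: 49.0
```

arm_command(plan="0 0 0 0;0 0 0 0;0 0 0 0;0 0 -0.03 0;0 0 -0.05 0;0 0 0 0", hand=0.3)

```text
clock: 20.27
tcp_pos: [0.5395, 0.2365, 0.2156]
orientation: [-3.117, 0.351, -0.011]
contact_force: [0.2, 0.2, -0.7]
grip_width: 0.0298
gripper_force: 0.0
```

```bash
python3 look.py w6; python3 g.py .532 -.18 .2 -39
```

```text
20.275 [0.5395 0.2365 0.2156] 0.02979014774791711
shift 0 x [0. 0. 0.] total [0. 0. 0.]  turn 2 x -6.43 total -12.9 cur -12.9 tilt [ 0.007  0.004 -1.   ]
centre [0.51815093 0.24415662 0.04466294]
shift 9 x [0.0096 0.0452 0.0014] total [0.0864 0.4067 0.0125]  turn 3 x 8.72 total 26.2 cur -12.8 tilt [ 0.004  0.002 -1.   ]
```

View pics/w6.png

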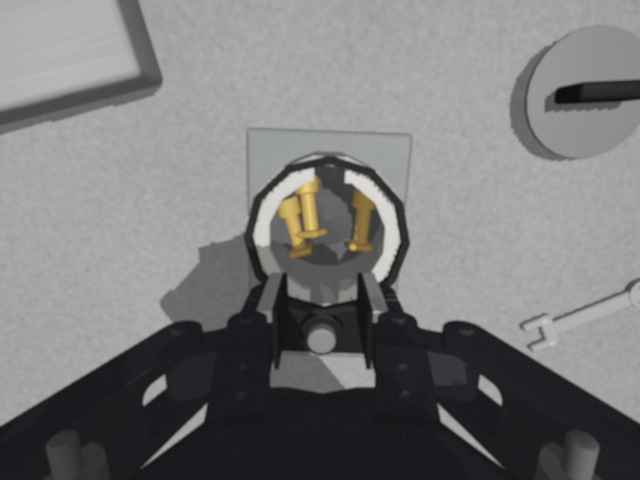

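The picture shows three dops lying in the pot at (296,228), (311,208) and (362,222), and the start button at (320,335). I go on to the fourth.

arm_command(plan="0.0096 0.0452 0.0014 0;0.0096 0.0452 0.0014 0;0.0096 0.0452 0.0014 0;0.0096 0.0452 0.0014 0;0.0096 0.0452 0.0014 0;0.0096 0.0452 0.0014 0;0.0096 0.0452 0.0014 0;0.0096 0.0452 0.0014 0;0.0096 0.0452 0.0014 0;0 0 0 8.7;0 0 0 8.7;0 0 0 8.7;0 0 0 0;0 0 0 0", hand=0.0)

```text
clock: 22.08
tcp_pos: [0.5305, -0.1805, 0.198]
orientation: [2.963, -1.043, -0.002]
contact_force: [0.3, -0.2, 0.0]
grip_width: 0.0429
gripper_force: 0.0
```

```bash
python3 look.py w7; python3 g.py .5318 -.18 .021 -39
```

```text
22.075 [ 0.5305 -0.1805  0.198 ] 0.04286599496328755
shift 0 x [0. 0. 0.] total [0. 0. 0.]  turn 5 x -7.75 total -38.8 cur -38.8 tilt [-0.001  0.    -1.   ]
dop px [320. 203.] n 825 len 0.0501 shaftlen 0.031 w 0.009 mid [ 0.532  -0.1797] ang 141.0
centre [ 0.50722481 -0.1596963   0.00252462]
shift 4 x [ 0.0002 -0.0003  0.0443] total [ 0.0006 -0.0013  0.1772]  turn 1 x 0.19 total 0.2 cur -38.8 tilt [-0.001  0.    -1.   ]
```

arm_command(plan="0.001 -0.001 0.045 0;0 0 0.05 0;0 0 0.045 0;0 0 0.027 0;0 0 0.011 0;0 0 0 0;0 0 0 0")

```text
clock: 23.0
tcp_pos: [0.5333, -0.1809, 0.0219]
orientation: [-2.962, 1.047, -0.003]
contact_force: [0.9, -0.2, -0.5]
grip_width: 0.0429
gripper_force: 0.0
```

arm_command(plan="0 0 0 0;0 0 0 0;0 0 0 0;0 0 0 0;0 0 -0.03 0;0 0 -0.05 0;0 0 -0.05 0;0 0 -0.05 0;0 0 0 0", hand=1)

```text
clock: 24.12
tcp_pos: [0.5349, -0.1813, 0.2052]
orientation: [-2.961, 1.047, -0.014]
contact_force: [-0.5, 0.0, -1.2]
grip_width: 0.0095
gripper_force: 49.0
```

```bash
python3 g.py .538 .236 .21 -39
```

```text
shift 7 x [-0.0371 -0.0466 -0.0008] total [-0.2599 -0.3265 -0.0055]  turn 1 x 0.04 total 0.0 cur -39.0 tilt [ 0.009 -0.002 -1.   ]
```

arm_command(plan="-0.0325 -0.0408 -0.0007 0;-0.0325 -0.0408 -0.0007 0;-0.0325 -0.0408 -0.0007 0;-0.0325 -0.0408 -0.0007 0;-0.0325 -0.0408 -0.0007 0;-0.0325 -0.0408 -0.0007 0;-0.0325 -0.0408 -0.0007 0;-0.0325 -0.0408 -0.0007 0;0 0 0 0;0 0 0.03 0;0 0 0.03 0;0 0 0.015 0;0 0 0 0;0 0 0 0")

```text
clock: 25.88
tcp_pos: [0.536, 0.2368, 0.1322]
orientation: [-2.961, 1.047, -0.002]
contact_force: [0.7, -0.9, -0.7]
grip_width: 0.0095
gripper_force: 49.0
```

arm_command(plan="0 0 0 0;0 0 0 0;0 0 0 0;0 0 -0.03 0;0 0 -0.05 0;0 0 0 0", hand=0.3)

```text
clock: 26.62
tcp_pos: [0.5377, 0.2381, 0.2156]
orientation: [-2.956, 1.045, -0.009]
contact_force: [-0.1, -0.5, -0.1]
grip_width: 0.0302
gripper_force: 0.0
```

```bash
python3 look.py w8; cat > scan.py <<'E'
from h import *
from bench import r,eyes
p,d=eyes.grab_frame("side");c=eyes.calibration("side");P=cloud(d,c)
cv2.imwrite("pics/side1.png",p[:,:,::-1])
k,l,s,ce=cv2.connectedComponentsWithStats(brass(p))
for i in range(1,k):
    if s[i,4]>30: print("brass",ce[i].round(),s[i,4],np.nanmean(P[l==i],0).round(3))
Z=P[...,2];b=(np.abs(P[...,0]-.59)<.15)&(np.abs(P[...,1]+.01)<.12)
q=P[b&(Z>.046)&(Z<.060)&(p.max(2)<75)];w,V=np.linalg.eigh(np.cov(q[:,:2].T));print("bar",len(q),q.mean(0),np.degrees(np.arctan2(V[1,1],V[0,1])))
E
python3 scan.py; python3 g.py .5875 -.0085 .2 -12
```

```text
26.625 [0.5377 0.2381 0.2156] 0.030219410420092845
shift 0 x [0. 0. 0.] total [0. 0. 0.]  turn 5 x -7.79 total -39.0 cur -39.0 tilt [ 0.007  0.004 -1.   ]
centre [0.52108203 0.25529306 0.04241987]
brass [558.  14.] 5393 [ 0.359 -1.125  0.178]
brass [388.  77.] 3980 [ 0.744 -0.786  0.057]
brass [296. 131.] 126 [ 0.782 -0.294  0.132]
brass [286. 149.] 169 [ 0.856 -0.359  0.023]
brass [272. 383.] 603 [0.538 0.215 0.068]
brass [250. 396.] 255 [0.557 0.246 0.065]
bar 226 [ 0.58370616 -0.00519675  0.05408143] 79.26484750627795
shift 4 x [0.0487 0.0395 0.0029] total [0.1947 0.158  0.0116]  turn 3 x -8.98 total -26.9 cur -38.9 tilt [ 0.001  0.    -1.   ]
```

View pics/side1.png

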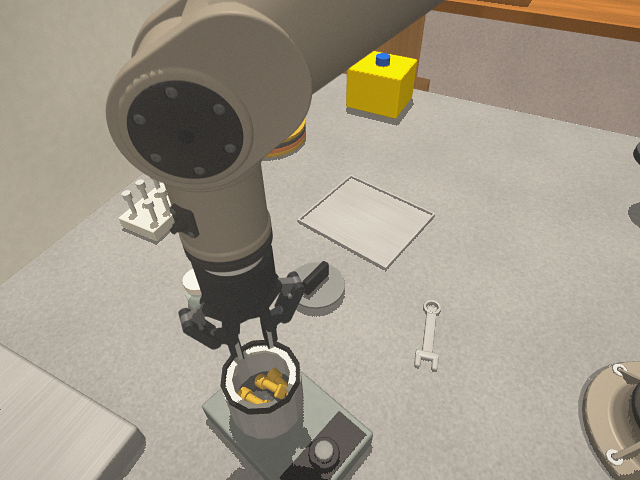

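The tray is empty, and the dops lie in the pot at (250,396)–(272,383); the lid still stands at (316,287). Next is the lid.

arm_command(plan="0.039 0.0316 0.0023 0;0.039 0.0316 0.0023 0;0.039 0.0316 0.0023 0;0.039 0.0316 0.0023 0;0.039 0.0316 0.0023 0;0 0 0 -9.8;0 0 0 -9.8;0 0 0 -9.8;0 0 0 -9.8;0 0 0 -9.8;0 0 0 -9.8;0 0 0 -9.8;0 0 0 -9.8;0 0 0 -9.8;0 0 0 -9.8;0 0 0 -9.8;0 0 0 -9.8;0 0 0 0;0 0 0 0", hand=0.0)

```text
clock: 29.1
tcp_pos: [0.5871, -0.0088, 0.1989]
orientation: [-2.433, -1.986, 0.002]
contact_force: [0.3, 0.1, -0.5]
grip_width: 0.0425
gripper_force: 0.0
```

```bash
python3 look.py w9; cat > lid.py <<'E'
import sys;from h import *
from bench import r,eyes
f=np.load(sys.argv[1]+".npz");o=dict(tcp_pos=f["pos"],orientation=f["ori"]);c=eyes.calibration("wrist")
p=f["p"];P=cloud(f["d"],c,o);Z=P[...,2]
b=(np.hypot(P[...,0]-.587,P[...,1]+.0085)<.09)
m=b&(Z>.051)&(Z<.059)&(p.max(2)<90);v,u=np.nonzero(m)
q=rays(np.c_[u,v],.055,c,o)[:,:2].astype(np.float32);print("bar top",len(q),cv2.minAreaRect(q),np.median(Z[m]))
q=P[b&(Z>.018)&(Z<.025)];print("disc",len(q),cv2.minEnclosingCircle(q[:,:2].astype(np.float32)),np.median(q[:,2]))
print(r.get_obs()["joints"].round(2))
f=np.load("w8.npz");o=dict(tcp_pos=f["pos"],orientation=f["ori"]);P=cloud(f["d"],c,o);m=brass(f["p"])>0;print("pile z",np.nanpercentile(P[m][:,2],[50,99,100]))
E
python3 lid.py w9
```

```text
29.1 [ 0.5871 -0.0088  0.1989] 0.042488970561812535
shift 0 x [0. 0. 0.] total [0. 0. 0.]  turn 9 x 8.72 total 78.5 cur 78.5 tilt [-0.002  0.    -1.   ]
centre [ 0.58197396 -0.02326066  0.05436795]
bar top 1308 ((0.5868391394615173, -0.006177634000778198), (0.062235306948423386, 0.013697906397283077), 79.63420867919922) 0.05382863645813771
disc 9883 ((0.5865436792373657, -0.007197398692369461), 0.05391533300280571) 0.020041382097315097
[ 0.25  0.42 -0.44  1.79  0.21  0.98 -0.48]
pile z [0.06235698 0.08128568 0.08388038]
```

View pics/w9.png

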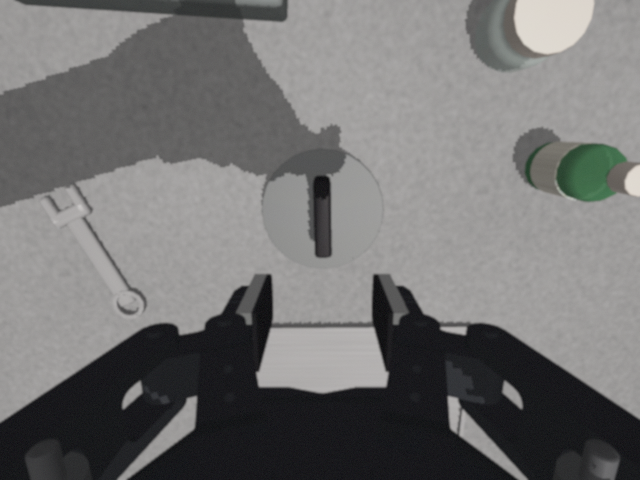

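The wrist view shows the lid disc centred at (322,208) with the bar upright in the picture between the fingers.

arm_command(plan="0.002 -0.001 0.045 -1.1;0 0 0.045 0;0 0 0.035 0;0 0 0.02 0;0 0 0.014 0;0 0 0 0;0 0 0 0")

```text
clock: 30.02
tcp_pos: [0.588, -0.0065, 0.0419]
orientation: [2.41, 2.013, 0.002]
contact_force: [-0.5, -0.5, 1.1]
grip_width: 0.0428
gripper_force: 0.0
```

arm_command(plan="0 0 0 0;0 0 0 0;0 0 0 0;0 0 0 0;0 0 0 0;0 0 -0.02 0;0 0 -0.04 0;0 0 -0.05 0;0 0 -0.05 0;0 0 0 0;0 0 0 0", hand=1, grip_force=90)

```text
clock: 31.4
tcp_pos: [0.5864, -0.0068, 0.2008]
orientation: [2.411, 2.014, -0.001]
contact_force: [-0.0, 0.4, -1.8]
grip_width: 0.0126
gripper_force: 88.5
```

```bash
python3 look.py w10; python3 g.py .5404 .2344 .22 165
```

```text
31.4 [ 0.5864 -0.0068  0.2008] 0.012577240071311844
shift 0 x [0. 0. 0.] total [0. 0. 0.]  turn 9 x 8.86 total 79.8 cur 79.8 tilt [-0. -0. -1.]
centre [0.59101368 0.02375421 0.20960556]
shift 5 x [ 0.0459 -0.0176 -0.004 ] total [ 0.2293 -0.0878 -0.0201]  turn 10 x -8.52 total -85.2 cur 79.8 tilt [-0.002 -0.    -1.   ]
```

View pics/w10.png

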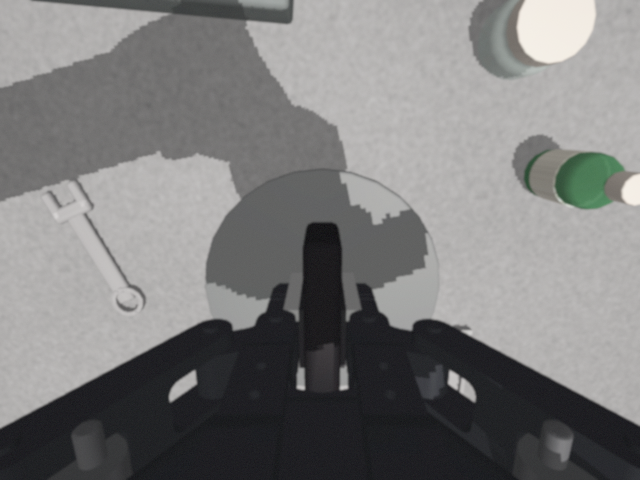

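The lid is held squarely by its bar, with the disc centred under the gripper at about (322,275).

arm_command(plan="0.0382 -0.0146 -0.0034 0;0.0382 -0.0146 -0.0034 0;0.0382 -0.0146 -0.0034 0;0.0382 -0.0146 -0.0034 0;0.0382 -0.0146 -0.0034 0;0.0382 -0.0146 -0.0034 0;0 0 0 -8.5;0 0 0 -8.5;0 0 0 -8.5;0 0 0 -8.5;0 0 0 -8.5;0 0 0 -8.5;0 0 0 -8.5;0 0 0 -8.5;0 0 0 -8.5;0 0 0 -8.5;0 0 0 0;0 0 0 0")

```text
clock: 33.7
tcp_pos: [0.5412, 0.2342, 0.2202]
orientation: [-0.421, -3.112, 0.001]
contact_force: [0.8, -0.0, -1.7]
grip_width: 0.0125
gripper_force: 88.3
```

```bash
cat > held.py <<'E'
import sys;from h import *
from bench import r,eyes
o=r.get_obs();p,d=eyes.grab_frame("wrist");c=eyes.calibration("wrist");P=cloud(d,c,o)
if len(sys.argv)>1: cv2.imwrite(f"pics/{sys.argv[1]}.png",p[:,:,::-1])
zt=o["tcp_pos"][2]+.002-.021;Z=P[...,2]
m=(np.abs(Z-zt)<.006)&(np.hypot(P[...,0]-o["tcp_pos"][0],P[...,1]-o["tcp_pos"][1])<.07)
q=P[m];print("disc top z",np.median(q[:,2]),"expected",zt)
# outer rim: per azimuth max radius
a=np.arctan2(q[:,1]-o["tcp_pos"][1],q[:,0]-o["tcp_pos"][0]);rr=np.hypot(*(q[:,:2]-o["tcp_pos"][:2]).T)
e=[q[(np.digitize(a,np.linspace(-np.pi,np.pi,73))==k)] for k in range(1,73)]
e=np.array([s[np.argmax(np.hypot(*(s[:,:2]-o["tcp_pos"][:2]).T))] for s in e if len(s)>10]);e=e[np.hypot(*(e[:,:2]-o["tcp_pos"][:2]).T)>.045]
ce,ra=circ(e);print("lid centre",ce,"r",ra,len(e),"tcp",o["tcp_pos"])
m=(Z>zt+.028)&(Z<zt+.040)&(p.max(2)<60)&(np.hypot(P[...,0]-ce[0],P[...,1]-ce[1])<.045);
plan((.5404,.2344,.17),165,o)
E
python3 held.py w11
```

```text
disc top z 0.19844269936422193 expected 0.20124474533357803
lid centre [0.54059281 0.23420183] r 0.05274875453202994 50 tcp [0.54117497 0.23422518 0.22024475]
shift 2 x [0.0004 0.     0.0251] total [0.0007 0.     0.0502]  turn 1 x -0.41 total -0.4 cur 164.6 tilt [-0.002 -0.    -1.   ]
```

arm_command(plan="0.0005 0 0.02 -0.4;0 0 0.02 0;0 0 0.01 0;0 0 0.006 0;0 0 0.004 0;0 0 0.004 0;0 0 0.003 0;0 0 0 0;0 0 0 0")

```text
clock: 34.88
tcp_pos: [0.5412, 0.2347, 0.1544]
orientation: [0.406, 3.115, 0.0]
contact_force: [0.1, 0.1, -1.1]
grip_width: 0.0126
gripper_force: 88.3
```

arm_command(plan="0 0 0.003 0;0 0 0.003 0;0 0 0.002 0;0 0 0.002 0;0 0 0 0;0 0 0 0")

```text
clock: 35.62
tcp_pos: [0.5415, 0.2349, 0.1458]
orientation: [0.406, 3.114, -0.0]
contact_force: [-3.7, -3.7, 15.1]
grip_width: 0.0126
gripper_force: 90.8
```

arm_command(plan="0 0 0 6;0 0 0 6;0 0 0 6;0 0 0 6;0 0 0 6;0 0 0 6;0 0 0 6;0 0 0 3;0 0 0 0")

```text
clock: 36.75
tcp_pos: [0.5423, 0.2357, 0.1459]
orientation: [1.567, 2.721, 0.004]
contact_force: [-0.5, -0.5, 10.7]
grip_width: 0.0123
gripper_force: 90.1
```

```bash
python3 g.py .5404 .2344 .1455 75;python3 -c "
from bench import r;o=r.get_obs();print(o['moment'],o['contact_force'])"
```

```text
shift 1 x [-0.0002 -0.0022  0.0003] total [-0.0002 -0.0022  0.0003]  turn 6 x 7.52 total 45.1 cur 120.1 tilt [ 0.003  0.001 -1.   ]
[-0.14267757  0.25490468 -0.04869974] [-0.47035779 -0.48217282 10.73392202]
```

Turning freely; on to the stop.

arm_command(plan="0 -0.001 0 6;0 0 0 6;0 0 0 6;0 0 0 6;0 0 0 6;0 0 0 6;0 0 0 5;0 0 0 3;0 0 0 3;0 0 0 0;0 0 0 0")

```text
clock: 38.12
tcp_pos: [0.5414, 0.2351, 0.1458]
orientation: [2.522, 1.872, 0.005]
contact_force: [-1.0, -0.4, 10.9]
grip_width: 0.0123
gripper_force: 90.2
```

```bash
python3 g.py .5404 .2344 .1455 75;python3 -c "
from bench import r;o=r.get_obs();print(o['moment'],o['contact_force'])"
```

```text
shift 1 x [-0.001  -0.0007  0.0003] total [-0.001  -0.0007  0.0003]  turn 1 x -1.81 total -1.8 cur 73.2 tilt [ 0.003  0.001 -1.   ]
[-0.14138642  0.27098263  0.14144321] [-1.00314542 -0.44472708 10.85924223]
```

arm_command(plan="0 0 0 2;0 0 0 2;0 0 0 0;0 0 0 0")

```text
clock: 38.62
tcp_pos: [0.5408, 0.2354, 0.1459]
orientation: [2.58, 1.79, 0.004]
contact_force: [-1.9, -1.0, 12.3]
grip_width: 0.0126
gripper_force: 95.5
```

```bash
python3 g.py .5404 .2344 .1455 75;python3 -c "
from bench import r;o=r.get_obs();print(o['moment'],o['contact_force'])"
```

```text
shift 1 x [-0.0011 -0.      0.0004] total [-0.0011 -0.      0.0004]  turn 1 x -5.5 total -5.5 cur 69.5 tilt [ 0.003  0.    -1.   ]
[-0.32446349  0.5280809   1.79381489] [-1.9144329  -0.97238938 12.26080371]
```

At the stop (1.8 N m). Easing off, letting the seal lift the lid, then releasing.

arm_command(plan="0 0 0 -1.5;0 0 0 -1.5;0 0 -0.002 0;0 0 -0.002 0;0 0 -0.001 0;0 0 0 0")

```text
clock: 39.38
tcp_pos: [0.5405, 0.2349, 0.1489]
orientation: [-2.538, -1.85, -0.002]
contact_force: [2.9, 4.6, -3.7]
grip_width: 0.0123
gripper_force: 88.4
```

arm_command(plan="0 0 0 0;0 0 0 0;0 0 0 0;0 0 -0.02 0;0 0 -0.04 0;0 0 -0.04 0;0 0 0 0;0 0 0 0", hand=0.0)

```text
clock: 40.38
tcp_pos: [0.5399, 0.2337, 0.2486]
orientation: [2.539, 1.849, -0.002]
contact_force: [-0.2, 0.0, -0.1]
grip_width: 0.0427
gripper_force: 0.0
```

```bash
python3 look.py w12; cat > lk.py <<'E'
from h import *
from bench import r,eyes
f=np.load("w12.npz");o=dict(tcp_pos=f["pos"],orientation=f["ori"]);c=eyes.calibration("wrist");p=f["p"];P=cloud(f["d"],c,o);Z=P[...,2]
b=np.hypot(P[...,0]-.5404,P[...,1]-.2344)<.06
m=b&(Z>.152)&(Z<.170)&(p.max(2)<90);zb=np.median(Z[m]);v,u=np.nonzero(m);q=rays(np.c_[u,v],zb,c,o)[:,:2].astype(np.float32)
print("bar top z",zb,"expect .162 locked",cv2.minAreaRect(q))
q=P[b&(Z>.118)&(Z<.138)];print("disc top z",np.median(q[:,2]),"expect .128",cv2.minEnclosingCircle(q[:,:2].astype(np.float32)))
A=np.c_[q[:,:2],np.ones(len(q))];print("tilt",np.linalg.lstsq(A,q[:,2],rcond=None)[0][:2])
E
python3 lk.py
```

```text
40.375 [0.5399 0.2337 0.2486] 0.04267599872863737
shift 0 x [0. 0. 0.] total [0. 0. 0.]  turn 9 x 8.02 total 72.1 cur 72.1 tilt [-0.001 -0.001 -1.   ]
centre [0.53900175 0.23614197 0.16187494]
bar top z 0.16082085686190872 expect .162 locked ((0.5398184657096863, 0.23568961024284363), (0.06346753984689713, 0.013360297307372093), 72.56371307373047)
disc top z 0.12708682426310705 expect .128 ((0.5397018194198608, 0.23451180756092072), 0.05416629835963249)
tilt [-0.00103169 -0.00054567]
```

View pics/w12.png

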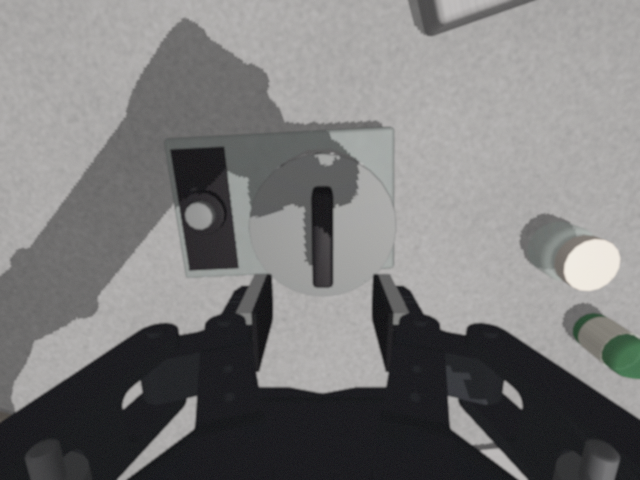

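Lid locked: height matches (bar top 0.162 m), bar along the unit's y; the button is at pixel (200,215).

```bash
python3 - <<'E'
from h import *
from bench import r,eyes
f=np.load("w12.npz");o=dict(tcp_pos=f["pos"],orientation=f["ori"]);c=eyes.calibration("wrist");p=f["p"];P=cloud(f["d"],c,o);Z=P[...,2]
b=np.hypot(P[...,0]-.43,P[...,1]-.264)<.03
print(np.percentile(Z[b],[5,25,50,75,95]))
m=b&(p.min(2)>110)&(Z>.055);v,u=np.nonzero(m);z=np.median(Z[m]);print(len(u),z,u.mean(),v.mean())
q=P[m];print(cv2.minEnclosingCircle(q[:,:2].astype(np.float32)),q.mean(0))
plan((q[:,0].mean(),q[:,1].mean(),.12),73,r.get_obs())
E
```

```text
[0.03916965 0.04064103 0.05025268 0.05306753 0.06248873]
551 0.062034428703712285 198.45372050816698 215.5716878402904
((0.43070852756500244, 0.262986421585083), 0.012430968694388866) [0.43121293 0.26350546 0.06196874]
shift 3 x [-0.0015 -0.0374  0.0427] total [-0.0045 -0.1122  0.1282]  turn 1 x -0.86 total -0.9 cur 72.1 tilt [-0.002 -0.001 -1.   ]
```

arm_command(plan="-0.0011 -0.028 0.012 0;-0.0011 -0.028 0.012 0;-0.0011 -0.028 0.012 0;-0.0011 -0.028 0.012 0;0 0 0 -9.3;0 0 0 -9.3;0 0 0 -9.3;0 0 0 -9.3;0 0 0 -9.3;0 0 0 -9.3;0 0 0 -9.3;0 0 0 -9.3;0 0 0 -9.3;0 0 0 -9.3;0 0 0 0;0 0 0 0", hand=1, grip_force=20)

```text
clock: 42.42
tcp_pos: [0.432, 0.264, 0.2005]
orientation: [-0.411, -3.113, 0.001]
contact_force: [0.0, 0.1, 0.2]
grip_width: 0.0
gripper_force: 0.0
```

```bash
python3 g.py .431 .2633 .082 165
```

```text
shift 3 x [ 0.0002 -0.0003  0.0395] total [ 0.0007 -0.0008  0.1185]  turn 1 x -0.03 total -0.0 cur 165.0 tilt [-0.001 -0.    -1.   ]
```

arm_command(plan="0 0 0.04 0;0 0 0.04 0;0 0 0.025 0;0 0 0.012 0;0 0 0 0;0 0 0 0")

```text
clock: 43.18
tcp_pos: [0.4329, 0.2648, 0.0851]
orientation: [0.406, 3.114, 0.002]
contact_force: [-0.3, 0.7, 0.1]
grip_width: 0.0
gripper_force: 0.0
```

arm_command(plan="0 0 0.003 0;0 0 0.003 0;0 0 0.002 0;0 0 0.002 0;0 0 0.002 0;0 0 0 0;0 0 0 0")

```text
clock: 44.05
tcp_pos: [0.4325, 0.2643, 0.0723]
orientation: [0.406, 3.115, -0.0]
contact_force: [0.4, -1.7, 4.6]
grip_width: 0.0001
gripper_force: 2.1
```

arm_command(plan="0 0 0.001 0;0 0 0.001 0;0 0 0.001 0;0 0 0.001 0;0 0 0 0;0 0 0 0")

```text
clock: 44.8
tcp_pos: [0.4326, 0.2644, 0.0706]
orientation: [0.406, 3.113, -0.002]
contact_force: [-6.9, -8.7, 33.7]
grip_width: -0.0001
gripper_force: 17.2
```

Hard stop (34 N): fully in. Releasing and retreating.

arm_command(plan="0 0 -0.01 0;0 0 -0.03 0;0 0 -0.05 0;0 0 -0.05 0;0 0 -0.05 0;0.05 0 0 0;0.05 0 0 0;0.05 0 0 0;0 0 0 0;0 0 0 0")

```text
clock: 46.05
tcp_pos: [0.2877, 0.3025, 0.258]
orientation: [0.406, 3.115, -0.0]
contact_force: [0.2, 0.0, 0.2]
grip_width: 0.0001
gripper_force: 0.0
```

```bash
python3 - <<'E'
from h import *
from bench import r,eyes
o=r.get_obs();print(o["tcp_pos"],o["contact_force"],o["clock"])
for n in("scene","side"):
    p,d=eyes.grab_frame(n);P=cloud(d,eyes.calibration(n));Z=P[...,2]
    cv2.imwrite(f"pics/{n}2.png",p[:,:,::-1])
    b=(np.hypot(P[...,0]-.5404,P[...,1]-.2344)<.06)
    m=b&(Z>.15)&(Z<.172)&(p.max(2)<90);q=P[m]
    if len(q)>20:
        w,V=np.linalg.eigh(np.cov(q[:,:2].T));print(n,"bar max z",np.percentile(q[:,2],95),"ang",np.degrees(np.arctan2(V[1,1],V[0,1])))
    t=np.hypot(P[...,0]-.431,P[...,1]-.2633)<.012;
    if t.any(): print("button z",np.nanpercentile(Z[t],[50,90]))
E
```

```text
[0.28767517 0.30254512 0.25803518] [0.16767142 0.04337044 0.16738129] 46.05
scene bar max z 0.1628691118494431 ang 70.25571206355671
button z [0.062327   0.06357248]
side bar max z 0.16451880748431935 ang 72.28000966546742
button z [0.06434385 0.06571385]
```

View pics/scene2.png

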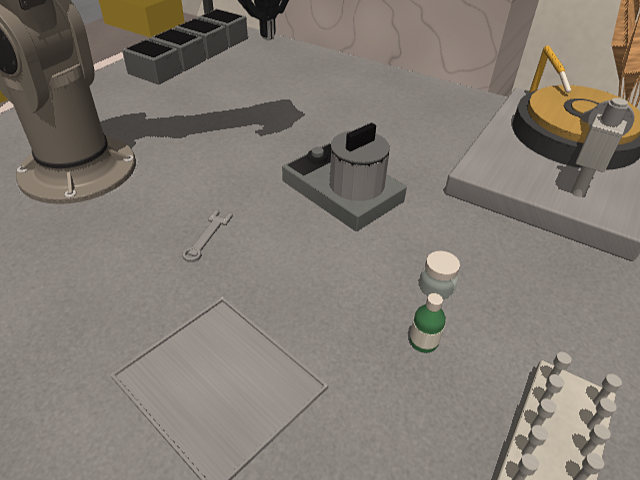

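The tray (220,385) is empty, the lid is locked on the pot (359,150), the button (317,153) is out, and the bottle, jar and spanner are where they were.

```bash
python3 -c "
from bench import ticket;print(ticket.hand_in())"
```

```text
the job is handed in; nothing more can be done
None
```

I moved all four dops from the tray into the pot, locked the lid at its stop, then pressed the start button fully in and let it go; the bottle, jar and spanner weren't moved, and the job was handed in after about 46 s of robot time, with no verdict returned.

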